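Shut the drain valve left open over the bare bench

ROBOT

A 6-joint arm with a two-finger parallel gripper is mounted at the origin on a cart in front of the work surface, level with it; the furniture and walls round the work are solid. World frame = base frame: x ahead of the robot, y to its left, z up, the work surface at z = 0. Lengths are in m, angles in rad, forces in N, time in s.
With the tool pointing down it reaches from about 0.35 to 0.775 m from the base axis. Payload 5.5 kg.
Tool frame: the origin (TCP) lies at the very end of the fingers, on their centre line; the grasp point (between the pads) lies 19 mm behind it; y points along the fingers, z is the direction in which the jaws open and shut, and the axes are right-handed (so a half turn about y gives the same grasp; the last joint's range is limited). The gripper opens to 85 mm and grips with 20 to 120 N. Pads are 22 mm wide; open, the fingers measure 114 mm over their backs; the gripper's body (76 mm by 85 mm) begins 54 mm behind the grasp point. The pads swing forward as they close: fully open they stand 13 mm farther back than shut.
Start: joints at [1.037, 0.313, 0.046, 1.304, 0, 1.431], TCP at [0.221, 0.531, 0.231] pointing down, gripper open.
Joint ranges: [-2.76, 2.76], [-0.86, 1.69], [-1.03, 1.26], [-2.2, 2.34], [-1.47, 1.5], [-3.14, 3.14]. Speed limits (rad/s): [2.57, 2.57, 3.14, 3.14, 3.14, 3.14].

INTERFACE

Orientations are given as a unit quaternion [w, x, y, z].
In Python, from workcell import env gives the robot as it stands.
- The arm moves only by the shell command python3 -m inch 'ROWS' [OPENING] [FORCE]. ROWS is JSON, a list that holds one entry, the list of rows, each a list of 4 numbers: the shift along the tool's x, y, z in mm, then the turn about the tool's y in degrees. In form: [[[tx, ty, tz, spin], ...]]. A call has 1 to 10 rows; each row is the pose to reach, as a shift and turn from the pose commanded when the call began, along the tool's axes at that moment; what a row does not reach only later rows make up. A row lasts 1/10 s, in which the tool goes at most 50 mm and 8.59 degrees, less where a joint would pass 70% of its speed; a pose out of reach is approached as far as the arm can. A call with a gripper value outside its range is refused whole. OPENING is the finger opening in mm, from 0 to 85.4, set as the call begins (- or left out, the last holds). The fingers move at their own pace and stop on an object; FORCE is the grip in N (left out, the last holds). Time passes only in rows, so rows that repeat a pose let the fingers close. It gives the time, the measured TCP pose, the force and the opening at its end, in the units of the state.
- env.get_state(): the state, without advancing time (a new reading comes with each control period).
- env.read_camera(name): name is "side" or "top"; returns the picture (384x512x3 uint8, blue, green, red); there is no depth.
- env.camera_model(name): a dict with "fx", "fy", "cx", "cy" (pixels), "R" (3x3) and "t" (3): a world point X has camera coordinates R X + t. Camera axes: x right, y down, z forward; pixel columns grow to the right and rows downward; lengths in m; the calibration is good to about 2 mm. A picture is of the moment at which its call begins. camera_model takes no time and is no camera call.
- env.hand_in(): hands the job in, once; it reports no verdict.
The state is a dict: "clock": time; "joint_pos": joint angles; "qvel": joint speeds; "tau": joint torques, N m; "tcp_pos": TCP position; "orientation": TCP orientation; "wrist_force": force on the tool from outside, world axes, zero at the start; "ft_torque": the same for the moment, N m; "finger_gap": finger opening in m.
Only numpy, scipy, OpenCV 4.12 (cv2) and the standard library are available. Lean on these libraries where they do the work, as an engineer would, in place of code of your own. Each camera call takes 0.05 s, during which the arm holds its last target.

TASK

Three drain valves sit side by side on the ink manifold; a handle in line with its own branch pipe means open, crosswise means shut. Two are open: one drains into the tub below its spout, the other was left open with no tub under it. Shut that other one fully, turning its handle a quarter turn clockwise (seen from above) to its stop, let go of it, and leave the other two valves and the tub as they are.

Things in the scene. Friction and masses are not known exactly. Their poses are not given: they have to be found in the camera images.
- valve_1: One of three identical fixed brass ball valves, 140 mm apart on a steel header pipe, in any order. Origin on the table top (z = 0) straight under the handle's turning axis; z up, +x along the branch pipe to the header behind, -x toward the spout (mouth 80 mm along -x, 70 mm up). Pipe centres 105 mm up; all but the handle is lower than 128 mm.
- valve_2: Another of the three identical valves; sizes and axes as for valve_1.
- valve_3: Another of the three identical valves; sizes and axes as for valve_1.
- valve_1_handle (a joint): Handle of valve_1, turning about the valve's z axis. 0 = shut, pointing along the valve's +y; 1.571 = open, pointing along its -x over the spout; hard stops at both. Falls clockwise from above. Black level grip bar 14 mm wide, 12 high, 40 to 106 mm from the axis (middle 73), centre line 150 mm above the table. Friction 0.22 N m (3 N at mid-grip); stays where left.
- valve_2_handle (a joint): Handle of valve_2; shape and values as for valve_1_handle.
- valve_3_handle (a joint): Handle of valve_3; shape and values as for valve_1_handle.
- tub: Loose cream plastic tub, 111 mm across, 57 mm high, standing on the table roughly under the spout of one open valve. Origin at the centre of its underside.

How it is judged:
At the end, for the whole second after the job is handed in: The valve that was open without a tub under it is shut (handle within 10 degrees of its crosswise stop) and at rest; the valve over the tub is still open and the third still shut (each within 15 degrees of its stop); the tub is within 25 mm of where it stood (value of joint valve_1_handle below 0.175 rad and velocity of joint valve_1_handle between -0.1 and 0.1 rad/s and value of joint valve_2_handle above 1.3 rad and value of joint valve_3_handle below 0.27 rad and distance of tub from where it was at the start of the episode below 0.025 m); the robot touches nothing.
It fails at once if the valve over the tub is turned away from open by more than 15 degrees (value of joint valve_2_handle below 1.3 rad).
It fails at once if the shut valve is turned open by more than 15 degrees (value of joint valve_3_handle above 0.27 rad).
It fails at once if the tub is pushed more than 25 mm from where it stood (distance of tub from where it was at the start of the episode above 0.025 m).
It also fails if it takes over 32 s, if anything falls off the work surface, if the arm or the gripper's body presses on something with over 40 N, if the wrist force passes 120 N, or if a joint passes its speed limit or range.

## Working session

There is one attempt and no reset: what is moved stays moved. The work goes in short steps, Python scripts to look and compute and a shell command to move; the robot and the scene stay as the last step left them, time stands still between calls to the robot, and variables do not carry over. Pictures are saved under pics/ and viewed, and the job is handed in when it is done.

```bash
ls; mkdir -p pics
python3 - <<'E'
from workcell import env
import cv2
for n in ("top","side"):
    cv2.imwrite(f"pics/{n}0.png",env.read_camera(n)); m=env.camera_model(n); print(n,m)
print(env.get_state())
E
```

```text
pics
top {'fx': 482.0896130050221, 'fy': 482.0896130050221, 'cx': 258.9676519192297, 'cy': 185.24620908492298, 'R': array([[-0.01102728, -0.99993538, -0.00276455],
       [-0.99610696,  0.01122679, -0.08743507],
       [ 0.08746046,  0.00178962, -0.99616638]]), 't': array([-0.06897573,  0.54331253,  0.85535203])}
side {'fx': 413.7252123754467, 'fy': 413.7252123754467, 'cx': 259.5619733193981, 'cy': 190.93385065134132, 'R': array([[-0.7088561 , -0.70533832, -0.00456973],
       [-0.498533  ,  0.5055815 , -0.70416773],
       [ 0.49898685, -0.49687543, -0.71001896]]), 't': array([0.31875567, 0.33878728, 0.56500843])}
{'clock': 0.1, 'joint_pos': array([ 1.03739207e+00,  3.13935823e-01,  4.51134970e-02,  1.30361413e+00,
       -2.02812154e-05,  1.43124238e+00]), 'qvel': array([-1.00080571e-03, -2.13186329e-03,  3.23689708e-03,  9.65997511e-04,
        2.20354662e-04, -8.18986077e-05]), 'tau': array([ 3.36174344e-03, -4.81725633e+01,  2.99243742e+01,  1.26833160e-02,
       -8.94520826e-05,  9.69308644e-06]), 'tcp_pos': array([0.22041251, 0.53058829, 0.23050061]), 'orientation': array([-0.69289045,  0.69398989, -0.1385335 ,  0.13816413]), 'wrist_force': array([-0.06096112,  0.17429102, -0.01214169]), 'ft_torque': array([ 0.01443967,  0.00251918, -0.01575796]), 'finger_gap': 0.08577632398894376}
```

View pics/top0.png

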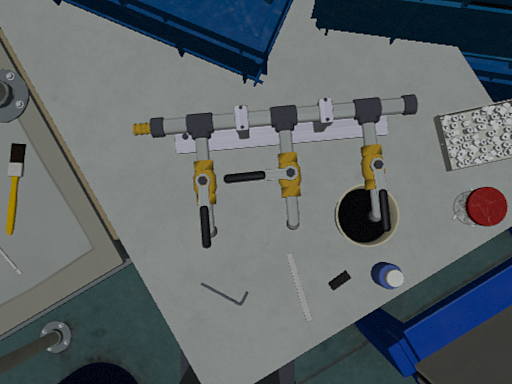

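View pics/side0.png

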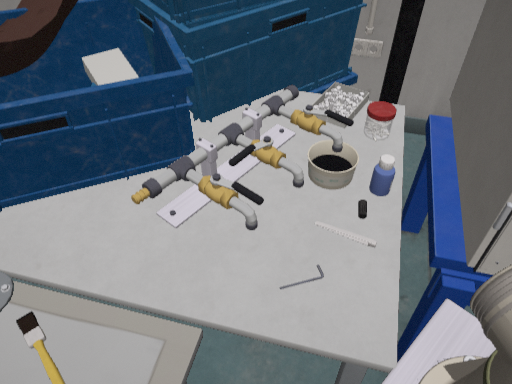

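The top view shows three valves. The left one is open, with its handle at about (206,226), hub at (203,181), and no tub. The middle one is shut, with its handle tip at about (226,178). The right one is open over the tub at (367,215). So the left valve is the target. Next I'll measure it.

```bash
cat > h.py <<'E'
import numpy as np, cv2
from workcell import env
from scipy.spatial.transform import Rotation as Rn
def ray(n,u,v,z):
    m=env.camera_model(n); R=m["R"];t=m["t"]
    d=R.T@np.array([(u-m["cx"])/m["fx"],(v-m["cy"])/m["fy"],1]); c=-R.T@t
    return c+d*(z-c[2])/d[2]
def proj(n,X):
    m=env.camera_model(n); p=m["R"]@np.array(X)+m["t"]; return [m["fx"]*p[0]/p[2]+m["cx"],m["fy"]*p[1]/p[2]+m["cy"]]
def bar(im,x0,y0,x1,y1):
    s=im[y0:y1,x0:x1].max(2)<50
    n,l,st,c=cv2.connectedComponentsWithStats(s.astype(np.uint8))
    k=1+np.argmax(st[1:,4]); ys,xs=np.where(l==k)
    return cv2.minAreaRect(np.c_[xs+x0,ys+y0].astype(np.float32)),st[k]
def Rt():
    w=env.get_state()["orientation"]; return Rn.from_quat([w[1],w[2],w[3],w[0]]).as_matrix()
E
python3 - <<'E'
from h import *
t=cv2.imread("pics/top0.png"); s=cv2.imread("pics/side0.png")
for nm,im,bx in (("top",t,(190,195,222,255)),("top",t,(215,165,272,190)),("side",s,(228,178,268,208))):
    r,st=bar(im,*bx); b=cv2.boxPoints(r); print(nm,r,st)
    print([ray(nm,*p,.153).round(3).tolist() for p in b], ray(nm,*r[0],.153).round(4))
for p in ((203,181),(291,173),(373,166)): print("hub",ray("top",*p,.15).round(3))
print(Rt().round(3))
cv2.imwrite("pics/z.png",cv2.resize(t[90:260,140:420],None,fx=2.8,fy=2.8,interpolation=2))
E
```

```text
top ((205.14462280273438, 226.4522705078125), (41.2573356628418, 8.569116592407227), 85.76361083984375) [ 10  11  11  42 339]
[[0.5, 0.017, 0.153], [0.5, 0.004, 0.153], [0.437, -0.0, 0.153], [0.436, 0.013, 0.153]] [0.4683 0.0085 0.153 ]
top ((244.0510711669922, 176.4766845703125), (8.20305061340332, 40.624637603759766), 83.8844985961914) [  9   6  41  12 324]
[[0.548, -0.02, 0.153], [0.555, -0.083, 0.153], [0.542, -0.084, 0.153], [0.536, -0.021, 0.153]] [ 0.5451 -0.0522  0.153 ]
side ((247.1909942626953, 193.0021514892578), (33.607749938964844, 6.87877893447876), 31.607501983642578) [  4   4  31  22 228]
[[0.496, 0.02, 0.153], [0.503, 0.006, 0.153], [0.439, 0.001, 0.153], [0.434, 0.015, 0.153]] [0.4672 0.0104 0.153 ]
hub [0.539 0.012 0.15 ]
hub [ 0.55  -0.126  0.15 ]
hub [ 0.56  -0.254  0.15 ]
[[ 0.923 -0.001  0.384]
 [-0.384 -0.001  0.923]
 [-0.    -1.    -0.002]]
```

View pics/z.png

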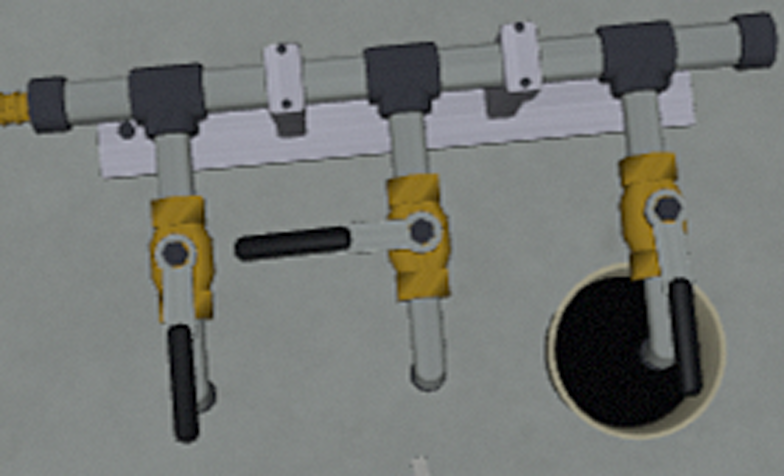

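Both views put the middle of the bar at about (0.468, 0.009), which is 72 mm from the hub and agrees with the given 73 mm. I'll close the fingers and push the bar from its −y side, round an arc.

```bash
cat > plan.py <<'E'
from h import *
A=np.array([.5405,.0135]); yaw=np.radians(4.3); ex=np.array([np.cos(yaw),np.sin(yaw)]); ey=np.array([-ex[1],ex[0]])
def P(th,d,r=.080):
    c,s=np.cos(np.radians(th)),np.sin(np.radians(th))
    return A+r*(-ex*c+ey*s)-d*(ey*c+ex*s)
def show(pts,z):
    R=Rt();p=env.get_state()["tcp_pos"]
    for k,q in pts: print(k,(R.T@(np.r_[q,z]-p)*1000).round(1),q.round(3))
E
python3 - <<'E'
from plan import *
show([("start",P(0,.038))],.138)
E
```

```text
start [ 439.8   93.1 -424.6] [ 0.464 -0.03 ]
```

```bash
python3 -m inch '[[[36,0,-34,0],[72,0,-69,0],[108,0,-104,0],[144,0,-139,0],[180,0,-174,0],[216,0,-208,0],[252,0,-243,0],[288,0,-278,0],[324,0,-313,0],[360,0,-348,0]]]' 0 40
python3 - <<'E'
from plan import *
show([("start",P(0,.038))],.138)
print(env.get_state()["wrist_force"])
E
```

```text
clock: 1.1
tcp_pos: [0.4192, 0.0707, 0.2312]
orientation: [0.694, -0.693, 0.138, -0.138]
wrist_force: [1.7, 1.2, 0.8]
finger_gap: -0.0003
start [ 79.7  93.2 -76.3] [ 0.464 -0.03 ]
[1.70064336 1.21850104 0.78551739]
```

```bash
python3 -m inch '[[[30,0,-28,0],[55,0,-53,0],[80,0,-76,0],[80,0,-76,0],[80,30,-76,0],[80,60,-76,0],[80,80,-76,0],[80,93,-76,0],[80,93,-76,0],[80,93,-76,0]]]'
python3 - <<'E'
from plan import *
cv2.imwrite("pics/top1.png",env.read_camera("top")[80:300,120:340].repeat(2,0).repeat(2,1))
cv2.imwrite("pics/side1.png",env.read_camera("side"))
show([(t,P(t,.024)) for t in range(0,91,10)],.138)
print(env.get_state()["wrist_force"])
E
```

```text
clock: 2.1
tcp_pos: [0.4635, -0.0277, 0.1384]
orientation: [0.694, -0.693, 0.138, -0.138]
wrist_force: [-0.2, -0.0, 0.1]
finger_gap: -0.0003
0 [-6.2  1.2 10.1] [ 0.463 -0.016]
10 [-15.2   1.2  21.4] [ 0.459 -0.002]
20 [-22.2   1.2  34.2] [0.457 0.012]
30 [-26.8   1.2  48. ] [0.458 0.027]
40 [-29.    1.2  62.4] [0.462 0.041]
50 [-28.6   1.2  77. ] [0.467 0.054]
60 [-25.7   1.2  91.3] [0.476 0.066]
70 [-20.4   1.2 104.8] [0.486 0.077]
80 [-12.8   1.3 117.2] [0.497 0.085]
90 [ -3.2   1.3 128.1] [0.511 0.091]
[-0.23572352  0.33652282 -0.34043085]
```

View pics/top1.png

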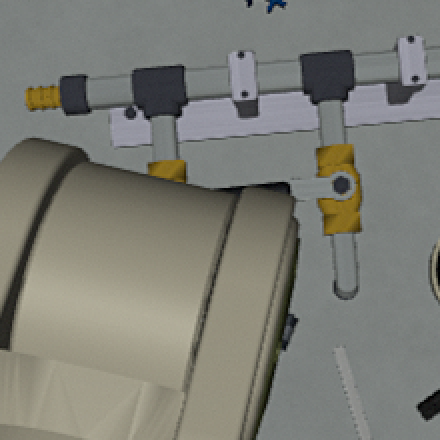

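View pics/side1.png

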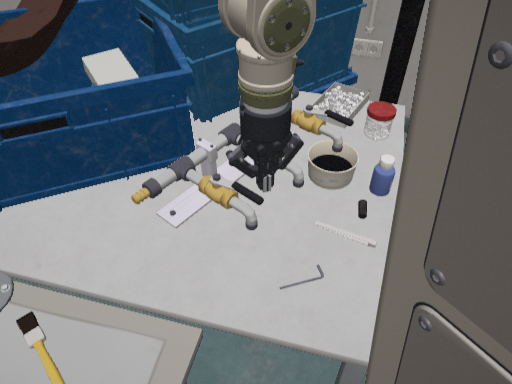

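In the side view the fingertips, at about (267,186), sit beside the untouched grip bar at (247,193) with clear space between them. I'll start the sweep.

```bash
python3 -m inch '[[[-6,0,10,0],[-11,0,16,0],[-15,0,21,0],[-19,0,28,0],[-22,0,34,0],[-25,0,41,0],[-27,0,48,0],[-28,0,55,0],[-29,0,62,0],[-29,0,62,0]]]'
python3 - <<'E'
from plan import *
cv2.imwrite("pics/side2.png",env.read_camera("side")[100:300,120:400].repeat(2,0).repeat(2,1))
show([(t,P(t,.024)) for t in range(40,91,5)],.138)
print(env.get_state()["wrist_force"])
E
```

```text
clock: 3.2
tcp_pos: [0.4606, 0.0413, 0.138]
orientation: [0.694, -0.693, 0.138, -0.137]
wrist_force: [-0.5, 0.4, -0.6]
finger_gap: -0.0002
40 [ 1.3 -0.1 -0. ] [0.462 0.041]
45 [ 1.2 -0.1  7.3] [0.464 0.047]
50 [ 1.7 -0.1 14.5] [0.467 0.054]
55 [ 2.8 -0.1 21.7] [0.471 0.06 ]
60 [ 4.6 -0.1 28.8] [0.476 0.066]
65 [ 7.  -0.1 35.7] [0.48  0.072]
70 [ 9.9 -0.1 42.4] [0.486 0.077]
75 [13.5 -0.1 48.7] [0.491 0.081]
80 [17.5 -0.1 54.8] [0.497 0.085]
85 [22.1 -0.1 60.4] [0.504 0.089]
90 [27.2 -0.1 65.7] [0.511 0.091]
[-0.44219428 -0.26060335  0.37853582]
```

View pics/side2.png

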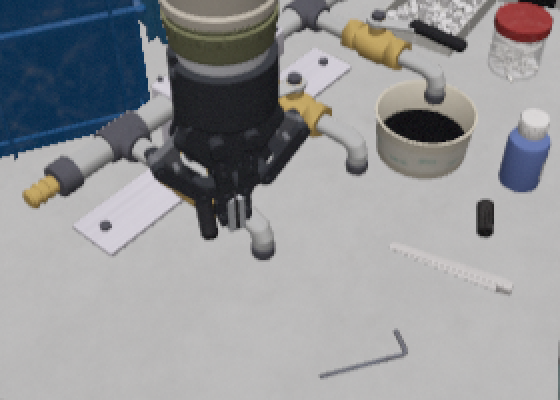

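The bar's end shows at about (208,225) in the enlarged crop, ahead of the fingers at (238,212), so it is turning. I'll continue to 85°.

```bash
python3 -m inch '[[[1,0,7,0],[2,0,14,0],[3,0,22,0],[5,0,29,0],[7,0,36,0],[10,0,42,0],[14,0,49,0],[18,0,55,0],[22,0,60,0],[22,0,60,0]]]'
python3 - <<'E'
from plan import *
show([(t,P(t,d)) for t,d in ((85,.024),(90,.024),(90,.02),(90,.018))],.138)
print(env.get_state()["wrist_force"])
E
```

```text
clock: 4.25
tcp_pos: [0.5051, 0.0879, 0.1382]
orientation: [0.694, -0.693, 0.138, -0.138]
wrist_force: [-0.2, -0.1, -0.5]
finger_gap: -0.0004
85 [-1.4  0.2  0.2] [0.504 0.089]
90 [3.7 0.2 5.4] [0.511 0.091]
90 [7.2 0.2 7.2] [0.515 0.092]
90 [9.  0.2 8.1] [0.517 0.092]
[-0.22183942 -0.11049133 -0.52901783]
```

```bash
python3 -m inch '[[[2,0,3,0],[4,0,5,0],[5,0,6,0],[6,0,7,0],[7,0,7,0],[7,0,7,0],[7,0,7,0]]]'
python3 - <<'E'
from plan import *
cv2.imwrite("pics/side3.png",env.read_camera("side")[100:300,120:400].repeat(2,0).repeat(2,1))
show([(t,P(t,d)) for t,d in ((90,.02),(90,.018),(90,.015))],.138)
print(env.get_state()["wrist_force"])
E
```

```text
clock: 4.95
tcp_pos: [0.5132, 0.0912, 0.1383]
orientation: [0.694, -0.693, 0.138, -0.138]
wrist_force: [-2.5, 0.6, -0.8]
finger_gap: -0.0
90 [1.  0.3 1. ] [0.515 0.092]
90 [2.8 0.3 1.9] [0.517 0.092]
90 [5.5 0.3 3.3] [0.52  0.092]
[-1.94541749  1.44644581 -0.36224528]
```

View pics/side3.png

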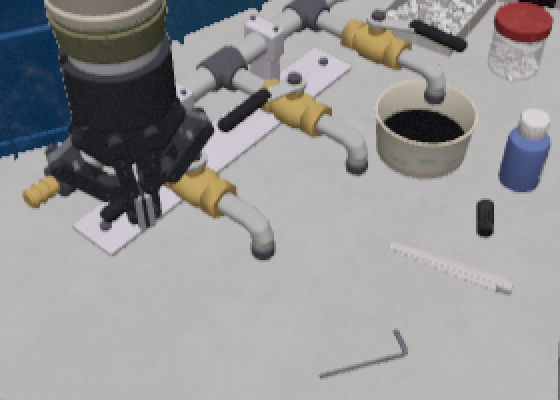

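The force is about 2.5 N, which is just friction, so I'll press on to the stop.

```bash
python3 -m inch '[[[1,0,0.5,0],[2,0,1,0],[3,0,1.5,0],[4,0,2,0],[5,0,2.5,0],[5,0,2.5,0]]]'; python3 -m inch '[[[1,0,0.5,0],[2,0,1,0],[3,0,1.5,0],[3,0,1.5,0]]]'
```

```text
clock: 5.6
tcp_pos: [0.5169, 0.0916, 0.1381]
orientation: [-0.693, 0.694, -0.14, 0.137]
wrist_force: [-8.4, 1.4, 4.3]
finger_gap: 0.0002
clock: 6.0
tcp_pos: [0.5172, 0.0918, 0.138]
orientation: [-0.693, 0.694, -0.141, 0.135]
wrist_force: [-16.9, 1.5, 10.4]
finger_gap: -0.0001
```

The TCP stopped while the force rose to 17 N, so the handle is on its stop. I'll back away along −x, rise, and look.

```bash
python3 -m inch '[[[-9,0,-4,0],[-22,0,-10,0],[-36,0,-16,0],[-36,-20,-16,0],[-36,-55,-16,0],[-36,-95,-16,0],[-56,-95,24,0],[-76,-95,64,0],[-96,-95,104,0],[-116,-95,144,0]]]'; python3 -m inch '[[[-20,0,40,0],[-40,0,80,0],[-60,0,120,0],[-80,0,160,0],[-100,0,200,0],[-120,0,240,0],[-120,0,240,0],[-120,0,240,0]]]'
python3 - <<'E'
from plan import *
t=env.read_camera("top"); cv2.imwrite("pics/top4.png",t)
cv2.imwrite("pics/side4.png",env.read_camera("side"))
E
```

```text
clock: 7.0
tcp_pos: [0.4718, 0.2707, 0.2343]
orientation: [0.694, -0.693, 0.137, -0.14]
wrist_force: [0.2, 0.5, 0.3]
finger_gap: -0.0001
clock: 7.8
tcp_pos: [0.452, 0.5378, 0.2324]
orientation: [0.694, -0.694, 0.137, -0.138]
wrist_force: [0.4, -0.5, -0.2]
finger_gap: 0.0001
```

View pics/top4.png

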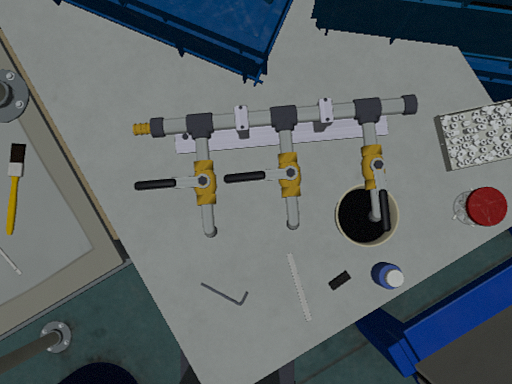

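View pics/side4.png

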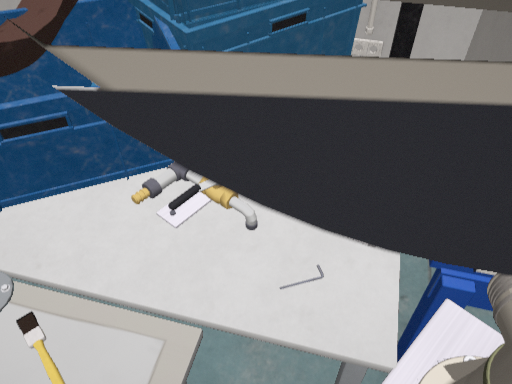

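The left handle now points left, with its bar at about (155,184), parallel to the middle shut handle at (244,177). The right handle and the tub look unchanged. I'll check the angles and hand in.

Run:
```python
from h import *
t=cv2.imread("pics/top4.png");o=cv2.imread("pics/top0.png")
for b in ((128,170,178,195),(215,165,272,190)):
    r,_=bar(t,*b); p=cv2.boxPoints(r); p=[ray("top",*q,.153)[:2] for q in p]
    e=[(p[1]-p[0]),(p[2]-p[1])]; e=max(e,key=np.linalg.norm); print(r[0],np.linalg.norm(e).round(3),np.degrees(np.arctan2(e[0],e[1])).round(1))
print("diff middle/right/tub area",cv2.absdiff(t,o)[90:260,222:430].max(2).__gt__(40).sum())
s=env.get_state();print(s["wrist_force"],abs(s["qvel"]).max())
env.hand_in()
```

```text
(154.98770141601562, 183.86474609375) 0.063 175.4
(244.0487823486328, 176.43902587890625) 0.063 174.3
diff middle/right/tub area 0
[-0.13688878  0.00196219  0.2929857 ] 0.020127421272525783
the job is handed in; nothing more can be done
```

I shut the left valve in the top view, the one left open with no tub under it, and handed the job in at about 8 s of the 32 s allowed. I pushed its handle clockwise with closed fingers until it stopped moving and the force rose to about 17 N. Then I backed the arm clear.

- **Target valve:** in the last top picture its handle lies within about 1° of parallel to the middle, shut handle.
- **Other two valves and tub:** that part of the picture shows no changed pixels since the start.
- **Arm:** it touches nothing, and the wrist force reads about 0.3 N.
- **Side view:** in the last side picture the arm hid the middle and right valves and the tub, so the check on those rests on the top view alone.

No check failed or disagreed.

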